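# Clamp a lithographic stone with the ratchet clamp

### The job

Stand the tall wooden packing board upright on the clamp bed, between the jaw and the stone, and let go of it. Then hold the lever by its upright grip and pump it in full strokes, so that the ratchet advances the jaw one tooth a stroke, until the stone is firmly clamped against the stop bar: quit at the first stroke that ends clearly stiff, for more would chip the stone. Leave the lever swung back to its rest and let go; move the jaw by its lever only, and disturb nothing else.

Things in the scene. Friction and masses are not known exactly. Their poses are not given: they have to be found in the camera images.
- bed_slot (a point): Ratchet clamp fixed to the table: dark steel bed 400 (x) x 130 (y) x 12 mm with its parts. Point: middle of the bed's upper face. x: the way the jaw advances, to the stone and stop bar; y: left of that; z up. A stop bar, 40 mm high, stands across the bed beyond the stone; its place varies and is NOT measured (2 to 17 mm beyond the stone).
- jaw: Sliding grey jaw with a steel front plate, top 36 mm above the bed; axes as the clamp (body origin under the bed's middle when fully back). The wheel drives it through a stiff spring: 4 mm forward a tooth, it cannot go back.
- jaw_front (a point): Centre of the jaw's front plate (94 mm wide), on the face that presses the board, 18.5 mm above the bed; axes as the clamp.
- lever_axis (a point): Vertical axis about which the toothed wheel (20 teeth) and the lever turn, 130 mm behind the bed's middle on its middle line; the point is 40 mm above the bed. Axes as the clamp. Once the stone meets the stop, each further tooth adds about 35 N of squeeze.
- lever (a joint): Lever angle, rad: 0 rest stop, 0.54 far stop; grows counter-clockwise seen from above, the grip going the way the jaw advances. First 0.12 rad is free play, then the wheel turns; the tooth clicks home at 0.44 to 0.46. So swing to about 0.50, and back below 0.09 to catch the next tooth: one tooth a stroke. The lever stays where left.
- lever_grip (a point): Upright black round grip at the lever's end, 24 mm in diameter, 55 mm tall; point 98 mm above the bed, 35 mm above the arm, 105 mm from the axis; at rest the arm points to the clamp's -y, leaning 0.27 rad to -x. Push to hold the lever at 0.50, above that of the first, free stroke: up to 1.5 N while the stone still slides; quit once it is 3.5 N or more, up to 9 N (15 to 75 N squeeze after return); 11 N chips the stone (90 N).
- board_mid (a point): Centre (half-way up) of the loose wooden packing board, 22 mm thick (its x) x 90 mm wide (its y) x 84 mm tall (z), 0.12 kg, standing on edge on the table at the start. It goes in with its thickness along the clamp's x; jaw and stone are only 36 mm high, so it can be held by its upper half.
- board: The same board; origin at the centre of its underside, same axes.
- stone: Grey-tan lithographic stone block 110 (x) x 96 (y) x 36 mm, about 1 kg, loose on the bed with x along the clamp; origin at the centre of its underside. The gap between the jaw's front and the stone is 29 to 32 mm at the start.
- offcut: flat wooden offcut 30x70x18, lying on the table (bystander: leave alone)
- ink_roller: big black ink roller with two wooden handles, lying on the table (bystander: leave alone)
- ink_tin: low metal ink tin (bystander: leave alone)
- gum_jar: amber glass jar with black lid (bystander: leave alone)
- water_bowl: metal bowl (bystander: leave alone)
- palette_knife: flat spatula (bystander: leave alone)
- flat_brush: brush lying on the table (bystander: leave alone)
- crayon_cup: white cup (bystander: leave alone)
There are look-alikes about, which are no part of the job. What is meant by the stone is not red, and is the smaller of those in its own colour.

How it is judged (in metres and radians):
On the way, in this order (a step that is already met when the one before it is completed fails the run):
1. the board stands upright on the bed between jaw and stone, released (x of board_mid in the frame of bed_slot between -0.02 and 0.04 m and y of board_mid in the frame of bed_slot between -0.025 and 0.025 m and z of board_mid in the frame of bed_slot between 0.036 and 0.047 m and angle between board_mid's own z axis and vertical below 0.1 rad and angle between the x axis of board_mid and the x axis of bed_slot, either way round below 0.15 rad and contact force between the fingers and board below 0.1 N and contact force between jaw and board below 10 N), for 0.2 s.
2. the pumped jaw presses the board and stone firmly against the stop (at least 15 N) (contact force between jaw and board above 15 N), for 0.2 s.
At the end, for the whole second after the job is handed in: The board stands upright (within 0.1 rad) and square (0.15 rad) on the bed between jaw and stone, within 25 mm of the bed's middle line; the jaw squeezes it with 15 to 75 N; the stone lies flat and at rest; the lever is back within 0.12 rad of its rest stop (x of board_mid in the frame of bed_slot between -0.02 and 0.04 m and y of board_mid in the frame of bed_slot between -0.025 and 0.025 m and z of board_mid in the frame of bed_slot between 0.036 and 0.047 m and angle between board_mid's own z axis and vertical below 0.1 rad and angle between the x axis of board_mid and the x axis of bed_slot, either way round below 0.15 rad and contact force between jaw and board between 15 and 75 N and value of joint lever below 0.12 rad and angle between stone's own z axis and vertical below 0.05 rad and linear speed of each of stone, board below 0.01 m/s); the robot touches nothing.
It fails at once if the jaw squeezes the stone with more than 90 N (contact force between jaw and board above 90 N).
It fails at once if the robot pushes the jaw itself (over 6 N) (contact force between any of the fingers, the arm and jaw above 6 N).
It fails at once if the stone is tipped up (angle between stone's own z axis and vertical above 0.15 rad).
It fails at once if a bystander is moved more than 20 mm (distance of any of offcut, ink_roller, ink_tin, gum_jar, water_bowl, palette_knife, flat_brush, crayon_cup from where it was at the start of the episode above 0.02 m).
It also fails if it takes over 67 s, if anything falls off the work surface, if the arm or the gripper's body presses on something with over 40 N, if the wrist force passes 120 N, or if a joint passes its speed limit or range.

### The arm

A 7-joint arm with a two-finger parallel gripper is mounted at the origin on the work surface. World frame = base frame: x ahead of the robot, y to its left, z up, the work surface at z = 0. Lengths are in mm, angles in rad, forces in N, time in s.
With the tool pointing down it reaches from about 400 to 875 mm from the base axis. Payload 19.3 kg.
Tool frame: the origin (TCP) lies at the very end of the fingers, on their centre line; the grasp point (between the pads) lies 19 mm behind it (grip_point_offset is the z of the grasp point in the tool frame, in mm); z points along the fingers, x is the direction in which the jaws open and shut, and the axes are right-handed (so a half turn about z gives the same grasp; the last joint's range is limited). The gripper opens to 85 mm and grips with 20 to 120 N. Pads are 22 mm wide; open, the fingers measure 114 mm over their backs; the gripper's body (76 mm by 85 mm) begins 54 mm behind the grasp point. The pads swing forward as they close: fully open they stand 13 mm farther back than shut.
Start: joints at [1.216, 0.521, -0.036, 1.599, 0.021, 1.021, -0.113], TCP at [175.575, -599.823, 231.291] pointing down, gripper open.
Joint ranges: [-2.91, 2.91], [-0.3, 2.13], [-1.5, 1.42], [0.17, 2.43], [-1.26, 4.41], [0.16, 1.93], [-2.52, 2.52]. Speed limits (rad/s): [1.89, 1.89, 2.39, 2.39, 3.01, 3.01, 3.01].

### API

Orientations are given as a 3x3 rotation matrix whose columns are the frame's x, y, z axes.
In Python, from workcell import movep, movel, goto_joints, open_gripper, clamp, wait, inverse_kinematics, read_state, camera, PlanningError, finish_job, grip_point_offset gives the robot as it stands. Calls block until the motion is done:
- movep(position, orientation): joint-space move of the TCP to a pose.
- movel(position, frame=None, max_speed=150, guard=None): straight line of the TCP; frame=None keeps the orientation; max_speed is the mean speed in mm/s. With guard (N) it stops when the force on the tool has changed by that much, and returns True; else False.
- goto_joints(angles): joint-space move.
- open_gripper() and clamp(): open the fingers fully, or close them until they stop; the grip force is fixed at half the most.
- wait(seconds).
- inverse_kinematics(position, orientation): joint angles nearest the present ones, or None.
- read_state(): the state.
- camera(name): name is "scene" or "top" or "wrist"; returns a dict with "image" (400x640x3 uint8, blue, green, red), "range_z" (400x640 float32, mm along the optical axis (not along the pixel's ray), 0 where there is no reading), "fx", "fy", "cx", "cy" (pixels), "cam_to_world" (4x4, takes a point from camera to world coordinates). Camera axes: x right, y up, looking along -z (the intrinsics and any distortion apply to the point x, -y, -z); pixel columns grow to the right and rows downward; lengths in mm; the calibration is good to about 2 mm. The wrist camera is an equidistant fisheye: a pixel r from the principal point sees the ray r / f radians off the axis. A picture is of the moment at which its call begins.
A pose or a line that the arm cannot do raises PlanningError and nothing moves.
- finish_job(): hands the job in, once; it reports no verdict.
The state is a dict: "time": time; "qpos": joint angles; "qvel": joint speeds; "joint_efforts": joint torques, N m; "eef_pos": TCP position; "tool_rot": TCP orientation; "ft_force": force on the tool from outside, world axes, zero at the start; "torque": the same for the moment, N m; "finger_gap": finger opening in mm.
Only numpy, scipy, OpenCV 4.12 (cv2) and the standard library are available. Lean on these libraries where they do the work, as an engineer would, in place of code of your own. Each camera call takes 0.05 s, during which the arm holds its last target. There are 200 camera calls.

## Working session

There is one attempt and no reset: what is moved stays moved. The work goes in short steps, each a Python script; the robot and the scene stay as the last script left them, time stands still between calls to the robot, and variables do not carry over. Pictures are saved under pics/ and viewed, about 8 in all and at most 12, crops included, and the job is handed in when it is done.

```bash
ls; mkdir -p pics; python3 - <<'E'
from workcell import *
import cv2,numpy as np,pickle
for n in("top","scene"):
    c=camera(n); cv2.imwrite(f"pics/{n}0.png",c["image"]); pickle.dump(c,open(f"{n}0.pkl","wb"))
    print(n,c["fx"],c["fy"],c["cx"],c["cy"],np.round(c["cam_to_world"],3).tolist(),(c["range_z"]>0).mean())
print(read_state(),grip_point_offset)
E
```

```text
pics
top 519.8312701105301 519.8312701105301 317.3113267596751 202.27689044449636 [[-0.009, 0.993, -0.114, 400.046], [-1.0, -0.009, 0.001, -37.972], [-0.0, 0.114, 0.993, 1900.652], [0.0, 0.0, 0.0, 1.0]] 0.99618359375
scene 499.9461215395831 499.9461215395831 315.23742636487407 197.09876954429245 [[0.896, -0.283, 0.342, 1119.226], [0.443, 0.557, -0.703, -1067.958], [0.008, 0.781, 0.624, 1035.997], [0.0, 0.0, 0.0, 1.0]] 0.99483984375
{'time': 0.1, 'qpos': array([ 1.21580653,  0.52198374, -0.03631698,  1.59996877,  0.02120733,
        1.02107579, -0.11281222]), 'qvel': array([-9.05442521e-05, -1.35174099e-03, -5.70226582e-04,  5.14414345e-04,
       -1.02519041e-03,  7.76791149e-04,  4.36217644e-04]), 'joint_efforts': array([ 3.61324768e-03, -9.28492498e+01,  1.98419429e+00, -3.70532691e+01,
        1.81962753e-02,  5.35392057e-03,  1.36419212e-04]), 'eef_pos': array([ 175.4699281 , -599.54150039,  230.75875871]), 'tool_rot': array([[ 2.80928546e-01, -9.59728613e-01, -3.75327849e-04],
       [-9.59728116e-01, -2.80928784e-01,  9.81140789e-04],
       [-1.04706929e-03,  8.45822342e-05, -9.99999448e-01]]), 'ft_force': array([0.53524586, 0.55463791, 1.34632264]), 'torque': array([0.03498795, 0.062929  , 0.05112094]), 'finger_gap': 84.77277658566194} -18.700000000000003
```

View pics/top0.png

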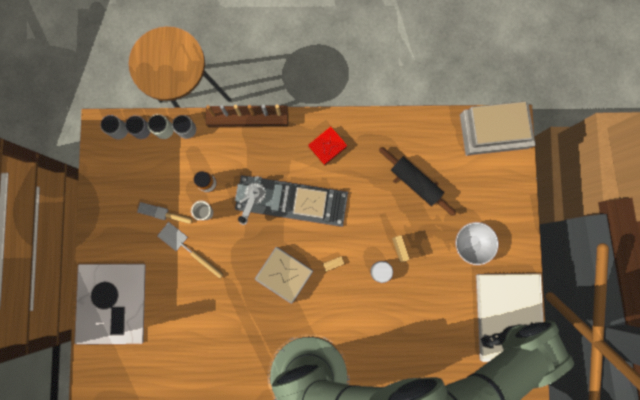

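View pics/scene0.png

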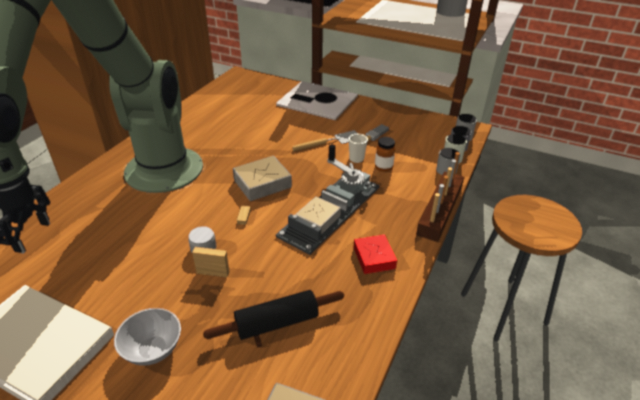

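The top view shows the clamp with its lever grip at (243,218), the lever axis near (253,195) and the jaw near (273,197). The clamp's +x points right in the image.

- **Board candidates:** the upright piece at (401,247) with a long shadow, which is (210,262) in the scene view; and the flat offcut at (334,263). I choose the upright one.
- **Stone candidates:** the block on the bed at (312,202), the bigger tan block at (284,273), the red block at (327,146), and the slab at (500,128). I choose the one on the bed.

```bash
cat > h.py <<'E'
from workcell import *
import cv2,numpy as np,pickle
def ray(c,u,v,fish=False):
    T=np.array(c["cam_to_world"]); x=(u-c["cx"])/c["fx"]; y=(v-c["cy"])/c["fy"]
    if fish:
        r=np.hypot(x,y)+1e-12; d=np.array([x/r*np.sin(r),-y/r*np.sin(r),-np.cos(r)])
    else: d=np.array([x,-y,-1.])
    return T[:3,3],T[:3,:3]@d
def onz(c,u,v,z,fish=False):
    o,d=ray(c,u,v,fish); return o+d*(z-o[2])/d[2]
def px3(c,u,v,fish=False):
    "3-D point from the range image"
    o,d=ray(c,u,v,fish); T=np.array(c["cam_to_world"]); return o+d*c["range_z"][int(v),int(u)]/(-(T[:3,2]@d)*-1 if False else -(T[:3,2]@d))
def cloud(c,fish=False):
    v,u=np.mgrid[0:400,0:640].astype(float); T=np.array(c["cam_to_world"])
    x=(u-c["cx"])/c["fx"]; y=(v-c["cy"])/c["fy"]
    if fish:
        r=np.hypot(x,y)+1e-12; d=np.stack([x/r*np.sin(r)/np.cos(r),-y/r*np.sin(r)/np.cos(r),-np.ones_like(r)],-1)
    else: d=np.stack([x,-y,-np.ones_like(x)],-1)
    return d*c["range_z"][...,None]@T[:3,:3].T+T[:3,3]
def down(th):
    "tool down, tool x axis at world angle th"
    c,s=np.cos(th),np.sin(th); return np.array([[c,s,0],[s,-c,0],[0,0,-1.]])
E
python3 - <<'E'
from h import *
for n,l in(("top",{"board":(401,247),"bed":(291,203),"bedend":(346,207),"stone":(312,202),"grip":(243,218),"axis":(253,195),"jaw":(275,197),"cup":(201,211),"gum":(204,180),"offc":(334,263),"whitecup":(382,272)}),("scene",{"board":(213,252),"grip":(332,152),"stone":(318,213)})):
    c=pickle.load(open(n+"0.pkl","rb")); P=cloud(c)
    for k,(u,v) in l.items(): print(n,k,P[v,u].round())
a=cv2.imread("pics/top0.png")[150:290,190:450]; b=cv2.imread("pics/scene0.png")[120:290,170:400]
a=cv2.resize(a,(800,int(140*800/260)),interpolation=cv2.INTER_CUBIC); cv2.imwrite("pics/crop_top.png",a)
E
```

```text
top board [ 450. -330.   83.]
top bed [615.  56.  17.]
top bedend [ 600. -145.    3.]
top stone [615. -21.  45.]
top grip [553. 216. 122.]
top axis [638. 187.  79.]
top jaw [634. 112.  45.]
top cup [591. 389.  -6.]
top gum [688. 354. 110.]
top offc [396. -98.  24.]
top whitecup [ 363. -264.   66.]
scene board [ 459. -332.   85.]
scene grip [558. 209. 116.]
scene stone [619. -19.  46.]
```

View pics/crop_top.png

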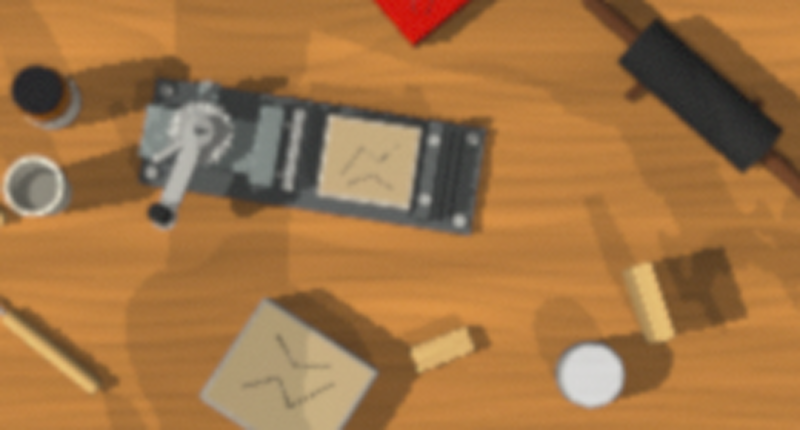

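The choices hold: the upright board is at crop (650,302), standing on edge with a tall shadow. The offcut at (443,348) lies flat. The stone with light top sits on the bed at (370,160), and the lever grip is at (162,213). Next I'll move the wrist camera over the clamp, then over the board.

```bash
python3 - <<'E'
from h import *
ims=[]
for n,p,th in(("wc",(560,60,330),-1.68),("wb",(450,-330,240),-1.34)):
    try: movep(np.array(p,float),down(th))
    except PlanningError as e: print(e); continue
    s=read_state(); print(s["time"],s["eef_pos"].round(1),s["qpos"].round(2))
    c=camera("wrist"); pickle.dump(c,open(n+".pkl","wb")); ims.append(c["image"])
    print(c["fx"],c["cx"],c["cy"],np.round(c["cam_to_world"],3).tolist())
cv2.imwrite("pics/w1.png",cv2.resize(np.vstack(ims),(480,600)) if 0 else np.vstack([i[:300] for i in ims]))
E
```

```text
2.8167 [560.1  59.2 329.9] [ 0.24  0.38 -0.61  1.61  0.23  1.22 -2.1 ]
309.70691628693146 318.42108377924126 203.68504413925538 [[-0.109, 0.954, 0.279, 631.773], [-0.994, -0.105, -0.03, 51.742], [0.001, -0.281, 0.96, 470.96], [0.0, 0.0, 0.0, 1.0]]
4.4 [ 450.8 -329.1  240.3] [ 0.92  0.45 -0.54  1.75  0.26  1.02 -1.05]
309.70691628693146 318.42108377924126 203.68504413925538 [[0.23, 0.934, 0.273, 520.871], [-0.973, 0.221, 0.065, -312.445], [0.001, -0.28, 0.96, 381.44], [0.0, 0.0, 0.0, 1.0]]
```

View pics/w1.png

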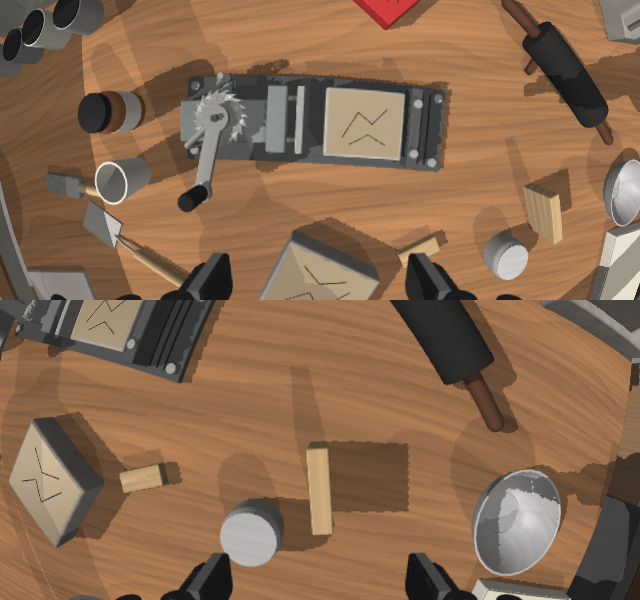

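The upper half (wrist over clamp) shows the grip top near (187,201), the wheel axis (218,115), the jaw plate (299,118) and the stone (363,123). In the lower half (wrist over board), the board's top edge runs from (318,445) to (322,535). The white tin at (252,530) is clear of it.

```bash
python3 - <<'E'
from h import *
def rect(pts):
    (c,s,a)=cv2.minAreaRect(pts.astype(np.float32)); return np.round(c,1),np.round(s,1),round(a,2)
b=pickle.load(open("wb.pkl","rb")); P=cloud(b,True)
m=np.zeros((400,640),bool); m[130:250,300:340]=1; m&=P[...,2]>60
q=P[m]; print("board",len(q),rect(q[:,:2]),np.percentile(q[:,2],[5,50,95]),np.median(q[:,:2],0))
# colour+ray method: top face bright; corners
hsv=cv2.cvtColor(b["image"],cv2.COLOR_BGR2HSV); print(hsv[190,319],hsv[190,280],hsv[190,360])
c=pickle.load(open("wc.pkl","rb")); P=cloud(c,True)
def reg(n,u0,v0,u1,v1,z0,z1):
    m=np.zeros((400,640),bool); m[v0:v1,u0:u1]=1; m&=(P[...,2]>z0)&(P[...,2]<z1); m=cv2.erode(m.astype(np.uint8),None)>0 if 0 else m
    q=P[m]; print(n,len(q),rect(q[:,:2]),np.percentile(q[:,2],[5,50,95]).round(1))
    return q
reg("stone",310,80,412,165,40,56)
reg("plate",288,75,312,160,40,60)
reg("jaw",260,75,312,160,40,60)
reg("bed+all",175,65,450,175,7,60)
reg("grip",172,180,212,215,100,140)
reg("axisnut",205,105,232,128,50,150)
for u,v in((187,201),(195,193),(218,115),(210,150),(280,118),(240,90),(318,115),(405,130),(430,130),(440,110),(422,120)): print((u,v),P[v,u].round(1))
for (a0,b0,a1,b1,f) in((175,60,455,215,4),): 
    im=c["image"][60:215,170:450]; cv2.imwrite("pics/w2.png",cv2.resize(im,(800,443),interpolation=cv2.INTER_CUBIC))
E
```

```text
board 1956 (array([ 461.7, -326.8]), array([121.5,  23. ]), 17.38) [80.82697097 82.45499755 83.74804957] [ 451.24347188 -330.37386758]
[ 17  99 199] [ 14 133 161] [ 14 129 105]
stone 5659 (array([611.8, -15. ]), array([124.4, 109.1]), 84.41) [45.1 46.9 48.6]
plate 500 (array([630.4,  82.4]), array([22.3, 91.3]), 83.32) [44.2 45.9 47.4]
jaw 1856 (array([632.8,  98.4]), array([51.8, 94.4]), 79.94) [43.8 45.8 47.3]
bed+all 19707 (array([626.4,  58. ]), array([400.1, 131. ]), 80.42) [ 9.4 36.4 51.1]
grip 410 (array([551.1, 224.6]), array([23.5, 22.8]), 74.18) [103.6 127.1 129.4]
axisnut 619 (array([650.2, 186.3]), array([39.1, 30.1]), 79.86) [59.9 74.1 79.9]
(187, 201) [552.8 222.3 127.4]
(195, 193) [557.9 217.2 109.9]
(218, 115) [650.7 181.1  75. ]
(210, 150) [606.3 199.9  73.8]
(280, 118) [634.6 103.6  46.2]
(240, 90) [686.  163.2   9. ]
(318, 115) [632.4  51.8  10.3]
(405, 130) [600.2 -71.4  29.9]
(430, 130) [ 596.2 -118.1    9.3]
(440, 110) [ 626.7 -137.5    8.6]
(422, 120) [ 612.5 -105.4   10.5]
```

View pics/w2.png

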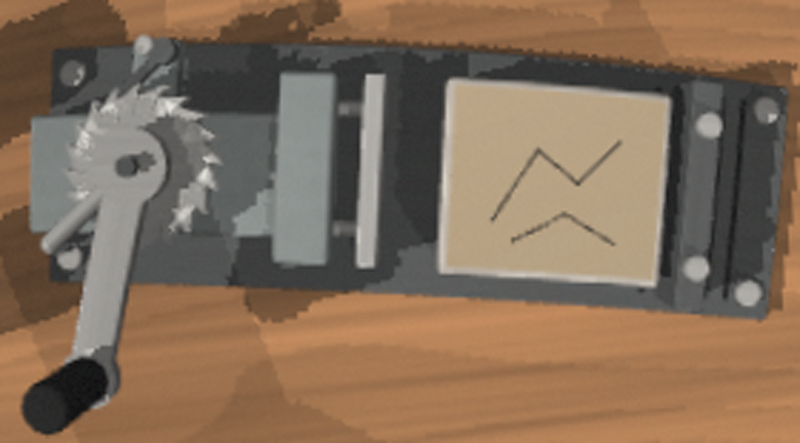

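```bash
cat >> h.py <<'E'
C0=np.array([626.4,58.]); PH=np.deg2rad(260.42)
X=np.array([np.cos(PH),np.sin(PH)]); Y=np.array([-X[1],X[0]])
def cl(p): d=np.asarray(p)[...,:2]-C0; return np.stack([d@X,d@Y],-1)
def wd(x,y): return C0+x*X+y*Y
E
python3 - <<'E'
from h import *
b=pickle.load(open("wb.pkl","rb")); 
g=b["image"].astype(int); m=np.zeros((400,640),np.uint8); hs=cv2.cvtColor(b["image"],cv2.COLOR_BGR2HSV)
P=cloud(b,True); m[130:250,295:345]=((hs[...,2]>178)&(P[...,2]>70))[130:250,295:345]
m=cv2.morphologyEx(m,cv2.MORPH_OPEN,np.ones((3,3)))
cs,_=cv2.findContours(m,0,2); k=max(cs,key=cv2.contourArea)[:,0]
w=np.array([onz(b,u,v,82.4,True)[:2] for u,v in k]); r=cv2.minAreaRect(w.astype(np.float32)); print("board",r)
c=pickle.load(open("wc.pkl","rb"))
for n,u,v in(("platefront_top",381,90),("platefront_bot",375,250),("stoneback_top",446,95),("stoneback_bot",441,265),("stonefar_top",668,95),("stonefar_bot",657,282),("plateback",364,90)):
    print(n,cl(onz(c,u/800*280+170,60+v/443*155,46.5,True)).round(1))
print(cl([611.8,-15]),cl([551.1,224.6]))
E
```

```text
board ((447.0711975097656, -330.6720886230469), (87.16972351074219, 20.20708465576172), 16.943601608276367)
platefront_top [-16.5  38.2]
platefront_bot [-15.3 -38.9]
stoneback_top [14.3 37.4]
stoneback_bot [ 16.8 -44.4]
stonefar_top [121.3  47.5]
stonefar_bot [123.9 -45.1]
plateback [-24.5  37.8]
[74.41175445 -2.24739837] [-151.74485881 -101.97621206]
```

```bash
sed -i 's/^C0=.*/C0=np.array([626.4,58.]); PH=-1.722/' h.py
python3 - <<'E'
from h import *
th=np.deg2rad(16.94)-np.pi/2
movep(np.array([447,-330.7,120]),down(th)); print(movel(np.array([447,-330.7,49.]),guard=15)); clamp()
s=read_state(); print(s["time"],s["finger_gap"],s["eef_pos"],s["ft_force"])
movel(np.array([447,-330.7,200.]),max_speed=250)
p=wd(-0.2,0); movep(np.array([*p,165]),down(PH))
s=read_state(); print(s["time"],s["finger_gap"],s["eef_pos"],p,s["ft_force"],s["qpos"].round(2))
for n in("wrist","scene","top"):
    c=camera(n); pickle.dump(c,open(n+"1.pkl","wb"))
    if n=="wrist": a=c["image"]
    if n=="scene": bb=c["image"]
cv2.imwrite("pics/w3.png",np.hstack([a[60:340,130:530],cv2.resize(bb[120:270,250:420],(400,352))[:280]]))
E
```

```text
False
6.225 21.015121362791817 [ 447.08121258 -330.84058845   49.31829891] [-1.02031632  0.61521261  5.34789407]
8.5583 21.14792573402833 [626.38081638  56.76199125 164.72494223] [626.43012564  58.1977181 ] [-0.46469165 -0.77025484 -1.10519364] [ 0.12  0.64 -0.46  1.63  0.33  0.95 -2.18]
```

View pics/w3.png

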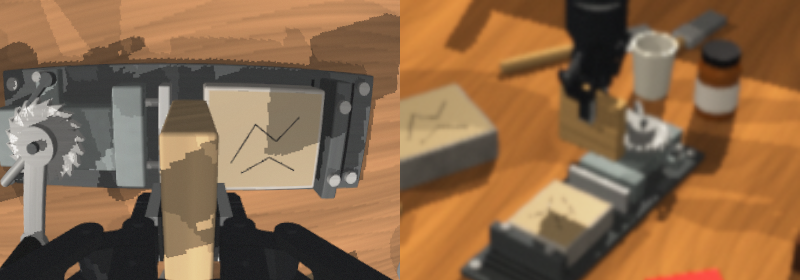

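The board is held upright above the gap. In the wrist crop its lower edge spans about (178–206,101), the plate front is at 171 and the stone's back at 205. I'll check the centring by rays in this same picture.

```bash
python3 - <<'E'
from h import *
c=pickle.load(open("wrist1.pkl","rb"))
im=c["image"][130:200,270:370]; cv2.imwrite("pics/w4.png",cv2.resize(im,(800,560),interpolation=cv2.INTER_CUBIC))
for n,u,v,z in(("bL",178,101,116),("bR",206,101,116),("tL",161,135,200),("tR",217,135,200),("plate",171,95,46.5),("stone",205,95,46.5)):
    print(n,cl(onz(c,130+u,60+v,z,True)).round(1))
E
```

```text
bL [-5.4 44.1]
bR [11.9 44.1]
tL [-8.8 44.5]
tR [11.1 44.4]
plate [-13.5  39. ]
stone [15.1 39. ]
```

View pics/w4.png

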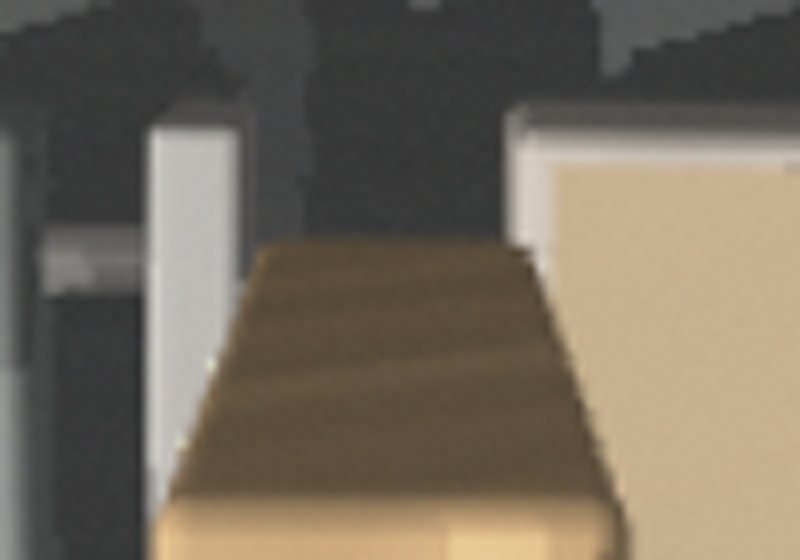

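```bash
python3 - <<'E'
from h import *
c=pickle.load(open("wrist1.pkl","rb"))
for n,u,v,z in(("bL",302.2,160.6,115.7),("bR",335.9,160.6,115.7),("tL",290.6,192,199.7),("tR",346.5,192,199.7),("plate",300,145.6,48),("plate2",299.6,165,48),("stone",333.5,144.2,48),("stone2",337,165,48)):
    print(n,cl(onz(c,u,v,z,True)).round(1))
print(cl(read_state()["eef_pos"]))
E
```

```text
bL [-9.  44.3]
bR [11.9 44.3]
tL [-8.9 45.5]
tR [10.9 45.5]
plate [-14.2  47.1]
plate2 [-14.7  30.7]
stone [13.7 48.3]
stone2 [16.8 30.6]
[1.02403074 0.26460918]
```

```bash
python3 - <<'E'
from h import *
p=wd(-0.9,0)
print(movel(np.array([*p,120.]))); print(cl(read_state()["eef_pos"]))
h=movel(np.array([*p,70.]),max_speed=60,guard=8); print(h,read_state()["eef_pos"],cl(read_state()["eef_pos"]),read_state()["ft_force"])
if not h:
    h=movel(np.array([*p,58.5]),max_speed=20,guard=5); s=read_state(); print(h,s["eef_pos"],s["ft_force"],s["time"])
    if 58<s["eef_pos"][2]<65:
        movel(s["eef_pos"]*1.0+[0,0,0.3]) if h else None
        open_gripper(); s=read_state(); print(s["eef_pos"],s["finger_gap"],s["time"])
c=camera("wrist"); pickle.dump(c,open("wrist2.pkl","wb")); cv2.imwrite("pics/w5.png",c["image"][60:340,80:560])
E
```

```text
False
[-0.78777128  0.06974978]
False [626.76574848  58.96587133  70.34619588] [-1.00994324  0.21608803] [ 1.1529447  -0.14624766 -1.42632861]
True [626.5961638   58.79219265  61.35793381] [-2.31023383  0.52056915  9.38627225] 10.6083
[626.5916405   58.80684961  61.66343476] 85.1222690308305 11.5
```

View pics/w5.png

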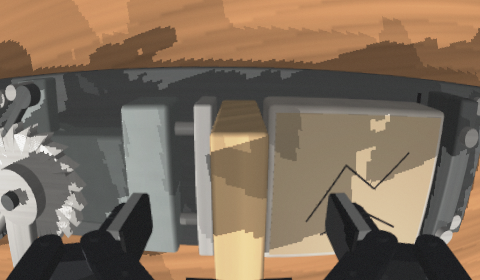

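The board stands upright and released between plate and stone, at crop (238,150). Now I'll approach the lever grip with another wrist range measurement.

```bash
cat >> h.py <<'E'
TH0=PH-0.27
E
python3 - <<'E'
from h import *
s=read_state(); p=s["eef_pos"].copy(); p[2]=170; movel(p,max_speed=250)
movep(np.array([551,224.,215]),down(TH0))
c=camera("wrist"); pickle.dump(c,open("wrist3.pkl","wb")); cv2.imwrite("pics/w6.png",c["image"][40:340,120:520])
P=cloud(c,True); m=(np.hypot(P[...,0]-552,P[...,1]-224)<25)&(P[...,2]>122)&(P[...,2]<140)
print(m.sum()); q=P[m]; print(cv2.minAreaRect(q[:,:2].astype(np.float32)),cv2.minEnclosingCircle(q[:,:2].astype(np.float32)),np.percentile(q[:,2],[5,50,95]), q.mean(0))
m2=(np.hypot(P[...,0]-552,P[...,1]-224)<25)&(P[...,2]>85)&(P[...,2]<140); print(cv2.minEnclosingCircle(P[m2][:,:2].astype(np.float32)))
# wheel hub
m3=(np.hypot(P[...,0]-648,P[...,1]-186)<12)&(P[...,2]>60); print("hub",P[m3].mean(0) if m3.any() else None)
s=read_state(); print(s["eef_pos"],s["qpos"].round(2),s["time"],s["ft_force"])
E
```

```text
701
((551.158203125, 225.6167755126953), (22.714061737060547, 22.416452407836914), 65.96019744873047) ((551.06787109375, 225.63626098632812), 11.980880737304688) [125.61811366 128.21041006 129.41806269] [551.76764544 225.13465785 127.99703272]
((551.2047119140625, 225.5725555419922), 12.068224906921387)
hub [647.78472299 186.05206747  75.65250496]
[551.39931939 222.45643485 214.18280288] [-0.46  0.49 -0.04  1.7   0.02  0.95 -2.5 ] 13.1 [ 0.41481868 -0.39504597 -0.50046091]
```

View pics/w6.png

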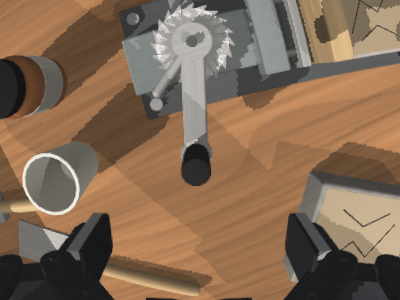

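The grip is at crop (196,165), free all round, and ranges to (551.2,225.6) with the hub at (647.8,186.1). Joint 7 is near its limit, so I'll grip with the jaws turned 0.3 rad from the tangent, rotate with the lever, and feel for the rest stop to set zero.

```bash
cat >> h.py <<'E'
AX=np.array([647.5,186.2]); OFF=0.3; ZG=88.
A0=PH-np.pi/2-0.27+2*np.pi
def pose(q,r=105.):
    a=A0+q; return np.array([AX[0]+r*np.cos(a),AX[1]+r*np.sin(a),ZG]),down(TH0+OFF+q)
def ang(): 
    d=read_state()["eef_pos"][:2]-AX; return (np.arctan2(d[1],d[0])-A0+np.pi)%(2*np.pi)-np.pi, np.hypot(*d)
def ft(q,n=5):
    f=[]
    for _ in range(n): wait(0.04); f.append(read_state()["ft_force"])
    f=np.mean(f,0); a=A0+q; return round(f[:2]@[-np.sin(a),np.cos(a)],2),round(f[:2]@[np.cos(a),np.sin(a)],2)
E
python3 - <<'E'
from h import *
p=np.array([551.5,225.7]); q=0.03; R=down(TH0+OFF+q)
movep(np.array([*p,160]),R); print(read_state()["eef_pos"],read_state()["qpos"].round(2))
print(movel(np.array([*p,ZG]),guard=12)); print(read_state()["eef_pos"],ft(q)); clamp()
s=read_state(); print(s["time"],s["finger_gap"],s["eef_pos"],ang(),ft(q))
for qq in(0.1,0.3,0.5): print(qq,inverse_kinematics(*pose(qq)).round(2))
print(movel(*pose(-0.06),max_speed=15,guard=5)); print(ang(),ft(0),read_state()["time"],read_state()["eef_pos"])
E
```

```text
[551.84159445 224.22813292 159.68004799] [-0.41  0.56 -0.11  1.74  0.08  0.85 -2.22]
False
[552.16926764 225.95156311  89.17739663] (np.float64(0.1), np.float64(0.03))
14.925 22.69723689642261 [551.56115735 225.77563503  88.17019901] (np.float64(0.029960411844845325), np.float64(103.78098292201102)) (np.float64(0.75), np.float64(0.86))
0.1 [-0.39  0.65 -0.12  1.8   0.12  0.7  -2.18]
0.3 [-0.33  0.64 -0.18  1.83  0.17  0.69 -1.99]
0.5 [-0.25  0.63 -0.23  1.85  0.22  0.68 -1.81]
True
(np.float64(-0.02095400405046499), np.float64(103.76263295761005)) (np.float64(-0.06), np.float64(0.11)) 15.775 [553.67128303 230.50817871  88.16669475]
```

```bash
python3 - <<'E'
from h import *
for t in(-0.05,-0.08):
    print(movel(*pose(t,103.8),max_speed=15,guard=8),ang(),ft(0),read_state()["time"])
E
```

```text
True (np.float64(-0.020523511371143943), np.float64(103.80629165844836)) (np.float64(2.32), np.float64(0.87)) 16.1917
True (np.float64(-0.020579153939135342), np.float64(103.8005535553082)) (np.float64(2.23), np.float64(0.92)) 16.6167
```

The rest stop is felt at −0.020 in my scale, so I'll shift zero to it. First stroke, with force readings:

```bash
cat >> h.py <<'E'
A0-=0.0205; TH0-=0.0; RR=103.8
def swing(qs,v=90,guard=None):
    for q in qs:
        if movel(*pose(q,RR),max_speed=v,guard=guard): print("guard at",q,ang()); return True
def stroke(n):
    g=swing((0.17,0.34,0.42),guard=25)
    if not g: g=swing((0.50,),v=40,guard=18)
    wait(0.25); a=ang(); f=ft(a[0],8); 
    swing((0.34,0.18,0.045)); wait(0.1); b=ang(); f2=ft(b[0],3)
    print(n,"hold q,r",np.round(a,4),"push",-f[0],"rad",f[1],"| back",np.round(b,4),-f2[0],"t",round(read_state()["time"],2),flush=True)
    return -f[0]
E
python3 - <<'E'
from h import *
stroke(1)
c=camera("wrist"); pickle.dump(c,open("wrist4.pkl","wb"))
E
```

```text
1 hold q,r [  0.5071 103.7101] push -4.97 rad 1.17 | back [5.560000e-02 1.037807e+02] -4.88 t 19.71
```

```bash
cat >> h.py <<'E'
def stroke2(n,ret=True):
    g=swing((0.17,0.34,0.42),guard=25)
    wait(0.15); a=ang(); f=[("0.42",np.round(a[0],4),-ft(a[0],3)[0])]
    for q in (0.46,0.485,0.50):
        if g: break
        g=swing((q,),v=20,guard=15); wait(0.15); a=ang(); f.append((q,np.round(a[0],4),-ft(a[0],3)[0]))
    wait(0.2); a=ang(); f.append(("hold",np.round(a[0],4),-ft(a[0],5)[0]))
    swing((0.34,0.18,0.045)); wait(0.1); b=ang(); f2=ft(b[0],3)
    print(n,*[tuple(map(str,x)) for x in f],"| back",np.round(b,4),-f2[0],"t",round(read_state()["time"],2),flush=True)
E
python3 - <<'E'
from h import *
stroke2(2)
s=read_state(); print(s["eef_pos"],s["ft_force"],s["torque"],s["finger_gap"])
c=camera("wrist"); pickle.dump(c,open("wrist5.pkl","wb"))
a=pickle.load(open("wrist4.pkl","rb"))["image"]; cv2.imwrite("pics/w7.png",np.vstack([a[30:230,200:600],c["image"][30:230,200:600]]))
E
```

```text
2 ('0.42', '0.419', '2.47') ('0.46', '0.4587', '2.55') ('0.485', '0.4833', '2.58') ('0.5', '0.4979', '3.79') ('hold', '0.4977', '3.62') | back [4.440000e-02 1.042235e+02] 3.76 t 24.24
[551.38804881 226.52111578  88.14782848] [-3.31540295  5.58274183  8.5933951 ] [0.97086309 0.78365542 0.33109449] 22.9040221964468
```

View pics/w7.png

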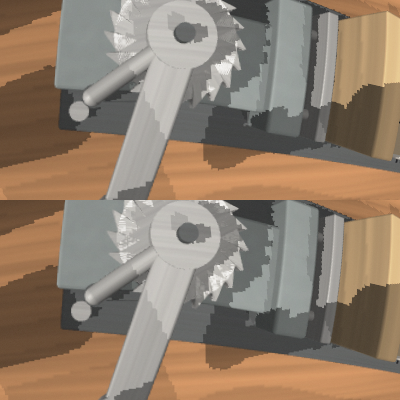

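The top half is after stroke 1 and the bottom half after stroke 2. The jaw plate is at (330,80) and then (335,290), closing on the board. I'll keep identical strokes with the slow approach, so the push readings compare with stroke 2 (about 2.5, then 3.7 N).

```bash
python3 - <<'E'
from h import *
stroke2(3)
E
```

```text
3 ('0.42', '0.4224', '2.98') ('0.46', '0.4617', '4.12') ('0.485', '0.4868', '3.82') ('0.5', '0.501', '4.08') ('hold', '0.501', '4.55') | back [4.580000e-02 1.042071e+02] 3.69 t 28.77
```

```bash
python3 - <<'E'
from h import *
stroke2(4)
c=camera("wrist"); pickle.dump(c,open("wrist6.pkl","wb"))
E
```

```text
4 ('0.42', '0.4235', '4.05') ('0.46', '0.4629', '4.01') ('0.485', '0.4876', '4.21') ('0.5', '0.5018', '5.08') ('hold', '0.5018', '4.77') | back [4.650000e-02 1.042252e+02] 4.36 t 33.26
```

```bash
python3 - <<'E'
from h import *
stroke2(5)
c=camera("wrist"); pickle.dump(c,open("wrist7.pkl","wb"))
E
```

```text
5 ('0.42', '0.4203', '6.93') ('0.46', '0.4595', '7.24') ('0.485', '0.4844', '6.99') ('0.5', '0.4986', '7.55') ('hold', '0.4988', '7.3') | back [4.700000e-02 1.042207e+02] 4.61 t 37.79
```

Stroke 5 rose 2.9–3.7 N over free (the range allows for sensor drift). That is borderline: roughly 10–25 N of squeeze, not clearly stiff. One more tooth should give about 45–60 N, well inside 15–75 N and under the 90 N chip limit, with a force guard kept on.

```bash
python3 - <<'E'
from h import *
stroke2(6)
c=camera("wrist"); pickle.dump(c,open("wrist8.pkl","wb"))
E
```

```text
6 ('0.42', '0.4162', '9.58') ('0.46', '0.4547', '10.17') ('0.485', '0.4799', '10.11') ('0.5', '0.4944', '10.38') ('hold', '0.4944', '10.41') | back [4.690000e-02 1.042248e+02] 4.45 t 42.33
```

That is clearly stiff, about 6–7 N over free, so I stop pumping. The lever is at 0.047; I'll let go, lift off and check.

```bash
python3 - <<'E'
from h import *
open_gripper(); p=read_state()["eef_pos"].copy(); p[2]=215; movel(p)
c=camera("wrist"); P=cloud(c,True); m=(np.hypot(P[...,0]-552,P[...,1]-226)<25)&(P[...,2]>100)&(P[...,2]<140)
g,_=cv2.minEnclosingCircle(P[m][:,:2].astype(np.float32)); d=np.array(g)-AX; print("grip",g,"lever q",(np.arctan2(d[1],d[0])-A0))
movep(np.array([560,60,330.]),down(PH)); c2=camera("wrist"); pickle.dump(c2,open("wrist9.pkl","wb")); print(read_state()["time"],read_state()["ft_force"])
cv2.imwrite("pics/w8.png",cv2.resize(c2["image"][60:215,170:450],(800,443),interpolation=cv2.INTER_CUBIC))
E
```

```text
grip (551.1475830078125, 226.24822998046875) lever q 0.04778490951834957
44.9333 [ 0.61355698  0.27567982 -0.46143532]
```

View pics/w8.png

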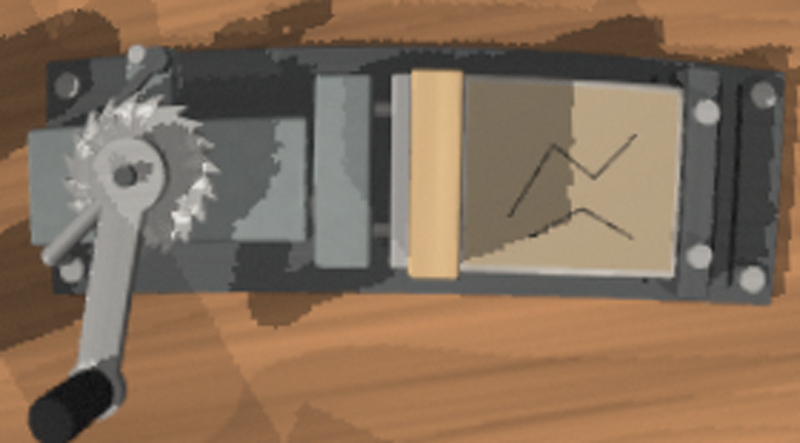

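The picture shows the board squeezed upright and square between plate and stone at (436,175). The stone is against the stop bar at (682,180), and the lever is back at 0.048 rad. I'm handing in.

```bash
python3 -c "
from workcell import *
finish_job()"
```

```text
the job is handed in; nothing more can be done
```

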